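# Cock a spring syringe driver on its hair-trigger catch and load the syringe

## Robot

A 6-joint arm with a two-finger parallel gripper is mounted at the origin on a cart in front of the work surface, level with it; the furniture and walls round the work are solid. World frame = base frame: x ahead of the robot, y to its left, z up, the work surface at z = 0. Lengths are in m, angles in degrees, forces in N, time in s.
With the tool pointing down it reaches from about 0.4 to 0.825 m from the base axis. Payload 7 kg.
Tool frame: the origin (TCP) lies midway between the tips of the shut fingers; the grasp point (between the pads) lies 19 mm behind it; z points along the fingers, y is the direction in which the jaws open and shut (so a half turn about z gives the same grasp; the last joint's range is limited). The gripper opens to 88 mm and grips with 3 to 60 N. Pads are 19 mm wide; open, the fingers measure 130 mm over their backs; the gripper's body (78 mm by 193 mm) begins 47 mm behind the grasp point.
Start: joints at [-59.582, 20.546, 0.682, 0, -70.136, -16.507], TCP at [0.162, -0.655, 0.227] pointing down, gripper open.
Joint ranges: [-176.03, 176.03], [-82.01, 121.73], [-58.28, 71.71], [-173.87, 95.51], [-174.79, -0.11], [-173.66, 173.66]. Speed limits (degrees/s): [136.94, 136.94, 172.46, 180, 180, 180].

## Interface

Orientations are given as [roll, pitch, yaw] about the fixed x, y, z axes, in that order (R = Rz(yaw) Ry(pitch) Rx(roll)).
In Python, from plant import r gives the robot as it stands.
- The arm moves only by the tool carry_out, never from a script. Its argument "motion" is one flat list of numbers, 7 for each row, row after row: the turn, a rotation vector about the tool's x, y, z in degrees, then the shift along the tool's x, y, z in cm, then the finger opening in cm, from 0 to 8.76. A call has 1 to 20 rows; each row shifts and turns the commanded pose from where the row before left it, along the tool's axes as they then stand; what a row does not reach is not made up. A row lasts 1/12 s, in which the tool goes at most 41.7 mm and 7.16 degrees, less where a joint would pass 70% of its speed; a pose out of reach is approached as far as the arm can. A call is refused whole if a number of a shift passes 4.17 or a number of a turn 7.16, either way. A call with a gripper value outside its range is refused whole. The fingers move at their own pace and stop on an object; "grip_force" is the grip in N (left out, the last holds). Time passes only in rows, so rows that do not move let the fingers close. It gives the time, the measured TCP pose, the force and the opening at its end, in the units of the state.
- r.get_state(): the state, without advancing time (a new reading comes with each control period).
- r.capture(name): name is "scene" or "top" or "wrist"; returns a dict with "pixels" (420x560x3 uint8, red, green, blue), "K" (3x3 intrinsics, pixels), "R" (3x3) and "t" (3): a world point X has camera coordinates R X + t. Camera axes: x right, y down, z forward; pixel columns grow to the right and rows downward; lengths in m; the calibration is good to about 2 mm. A picture is of the moment at which its call begins. There is no depth.
- r.close_job(): hands the job in, once; it reports no verdict.
The state is a dict: "time_s": time; "joints": joint angles; "qd": joint speeds; "joint_torque": joint torques, N m; "tcp_pos": TCP position; "eef_rot": TCP orientation; "contact_force": force on the tool from outside, world axes, zero at the start; "moment": the same for the moment, N m; "gripper_width": finger opening in m.
Only numpy, scipy, OpenCV 4.12 (cv2) and the standard library are available. Lean on these libraries where they do the work, as an engineer would, in place of code of your own. Each camera call takes 0.05 s, during which the arm holds its last target. There are 200 camera calls.

## Task

Get the spring-powered syringe driver ready for use: draw its sprung arm back by the upright handle until it hooks on the hair-trigger catch, feeling for it and pulling with no more than 20 N, then ease off and let go so that the catch holds the arm and it never snaps forward. Then lower the capped syringe into the cradle, lying fully down in both saddles with its finger flange in the flange slot and its capped needle pointing away from the arm, and let go, leaving the arm cocked. Leave the vial, the carton and the roll of tape where they are.

Things in the scene. Friction and masses are not known exactly. Their poses are not given: they have to be found in the camera images.
- driver: Spring syringe driver fixed to the bench: grey base 56 mm wide (x), from y = -206 to +52 mm, top 16 mm up, a white carriage on two steel rods. Origin on the bench under the cradle's middle. +y runs to the needle end, -y is the way the arm is drawn, the handle is on the -x side. At rest the arm's head stands where the plunger goes (up to y = -48 mm): the syringe goes in only with the arm drawn.
- cradle (a point): Where the middle of the syringe barrel belongs, 34 mm above the driver's origin, axes as the driver's. Two white U saddles (y = 20 to 30 and -32.5 to -23.5 mm, 16.4 mm wide inside, flared on top, up to 43 mm above the bench) carry the barrel along y; between them fingers have room beside the barrel down to 19 mm above the bench.
- flange_slot (a point): Middle of the flange slot behind the rear saddle, at y = -36 mm in the driver, 34 mm up: open above, 7 mm long in y. Behind it a keeper 5 mm thick, notched 9 mm wide for the plunger rod.
- pusher_arm (a joint): Travel of the sprung arm along -y in m, 0 at rest. Spring 7 N at rest, 8 N drawn. Hooks by itself at 0.030 to 0.050, different each time: over the last 12 mm the catch bar lifts the tooth (about 1 N more), then the carriage meets the buffer and about 1 mm into it the tooth drops in front of the bar, at a pull of about 12 N. Let back, a hooked arm stays put without load; an unhooked one follows with 8 N.
- rail_end (a point): Rear end of the base, y = -206 mm, 16 mm up. On the rods ahead of it a grey catch block (48 x 34 mm, up to 56 mm high) is clamped, at a place that differs each time and is not given. It carries a rubber buffer facing the carriage (4.5 N per mm, hard after 5 mm) and on top the catch, a steel lever with a tooth in front and a black release pad behind; about 2 N on the pad fires the arm.
- handle (a point): Centre of the grip of the arm's upright steel handle: a post 18 mm (driver's x) by 10 mm (y), reaching 18 mm above this point and 22 mm below it, free all round (18 mm to the edge of the low base). It is 55 mm to the -x side of the driver's middle line, 60 mm above the bench, at y = -72 mm with the arm at rest, and moves with the arm. Axes as the driver's.
- syringe_center (a point): Middle of the barrel of the loose capped syringe (136 mm long, barrel 14 mm thick from x = -36 to +34 mm, lying on the bench with its axis 7 mm up, 20 g). Its +x axis points along the syringe to the capped needle, -x to the plunger. Finger flange 2 mm thick, 16 mm wide, at x = -36 mm; plunger rod 4 mm thick; thumb disc 12 mm across at x = -63 to -68 mm.
- needle_end (a point): Tip of the syringe's needle cap, 68 mm from the middle of the barrel along the syringe's +x.
- vial_center (a point): Centre of a small amber vial with white cap standing beside the driver, 23 mm across, 32 mm high. Bystander.
- carton_center (a point): Centre of a slim white standing carton beside the driver, 26 x 36 mm, 86 mm high. Bystander.
- tape_center (a point): Centre of a roll of paper tape lying flat near the needle end of the driver, 54 mm across, 18 mm high. Bystander.

How it is judged:
By the outcome, as a careful person would: the job done as asked, in the order asked, and still so for the second after the job is handed in, with the robot touching nothing.
It also fails if it takes over 61 s, if anything falls off the work surface, if the arm or the gripper's body presses on something with over 40 N, if the wrist force passes 120 N, or if a joint passes its speed limit or range.

## Working session

There is one attempt and no reset: what is moved stays moved. The work goes in short steps, Python scripts to look and compute and a tool call to move; the robot and the scene stay as the last step left them, time stands still between calls to the robot, and variables do not carry over. Pictures are saved under pics/ and viewed, about 8 in all and at most 12, crops included, and the job is handed in when it is done.

Besides the shell and the picture viewer there is one more tool, called as name(argument=value, ...) on one line, values as JSON. carry_out: Moves the arm, as the interface text tells. Its arguments: {"type":"object","properties":{"motion":{"type":"array"},"grip_force":{"type":"number"}},"required":["motion"]}

```bash
mkdir -p pics; ls
python3 - <<'E'
from plant import r
import cv2,numpy as np
s=r.get_state();print({k:np.round(v,3).tolist() for k,v in s.items()})
for n in("scene","top"):
    c=r.capture(n);cv2.imwrite(f"pics/{n}0.png",c["pixels"][:,:,::-1]);print(n,np.round(c["K"],1).tolist(),np.round(c["R"],4).tolist(),np.round(c["t"],4).tolist())
E
```

```text
pics
{'time_s': 0.0, 'joints': [-59.581, 20.591, 0.633, -0.02, -70.135, -16.508], 'qd': [0.009, 0.009, 0.066, 0.0, 0.002, -0.033], 'joint_torque': [0.001, -58.272, 29.305, 6.997, 0.007, -0.0], 'tcp_pos': [0.162, -0.655, 0.226], 'eef_rot': [179.906, -0.009, -166.095], 'contact_force': [-0.717, 0.384, 0.825], 'moment': [0.001, 0.003, 0.024], 'gripper_width': 0.088}
scene [[390.5, 0.0, 279.3], [0.0, 390.5, 213.2], [0.0, 0.0, 1.0]] [[0.8825, -0.47, -0.0178], [-0.2324, -0.4028, -0.8853], [0.4089, 0.7854, -0.4647]] [-0.534, 0.1797, 0.671]
top [[519.0, 0.0, 287.1], [0.0, 519.0, 211.8], [0.0, 0.0, 1.0]] [[-0.0043, -1.0, -0.0012], [-0.9979, 0.0044, -0.0646], [0.0646, 0.0009, -0.9979]] [-0.0054, 0.5876, 1.3567]
```

View pics/top0.png

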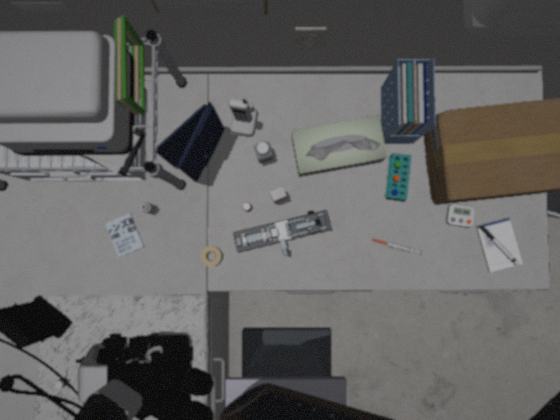

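View pics/scene0.png

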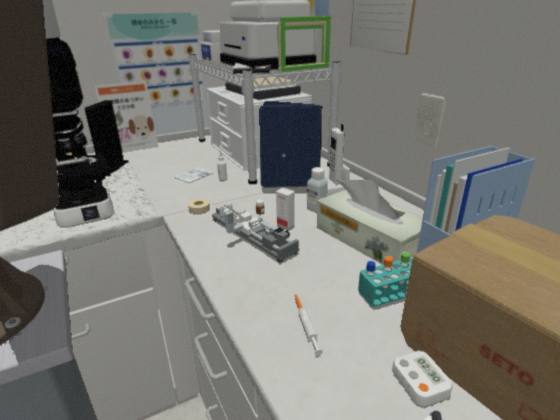

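```bash
cat > h.py <<'E'
import cv2,numpy as np
from plant import r
def ray(c,u,v,z):
    d=c["R"].T@np.linalg.inv(c["K"])@np.array([u,v,1.]);o=-c["R"].T@c["t"]
    return o+d*(z-o[2])/d[2]
def proj(c,X):
    p=c["K"]@(c["R"]@np.asarray(X,float)+c["t"]);return p[:2]/p[2]
def crop(c,u0,v0,u1,v1,k,name):
    cv2.imwrite("pics/"+name,cv2.resize(c["pixels"][v0:v1,u0:u1,::-1],None,fx=k,fy=k,interpolation=cv2.INTER_CUBIC))
E
python3 - <<'E'
from h import *
c=r.capture("top")
a=cv2.resize(c["pixels"][190:275,225:345,::-1],None,fx=6.6,fy=6.6,interpolation=cv2.INTER_CUBIC)
b=cv2.resize(c["pixels"][230:265,360:430,::-1],None,fx=6.6,fy=6.6,interpolation=cv2.INTER_CUBIC)
out=np.zeros((600,800,3),np.uint8)
cv2.imwrite("pics/a.png",a)
c=r.capture("scene");crop(c,200,180,340,360,3.3,"s1.png")
cv2.imwrite("pics/b.png",b)
E
```

```text
(no output)
```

View pics/a.png

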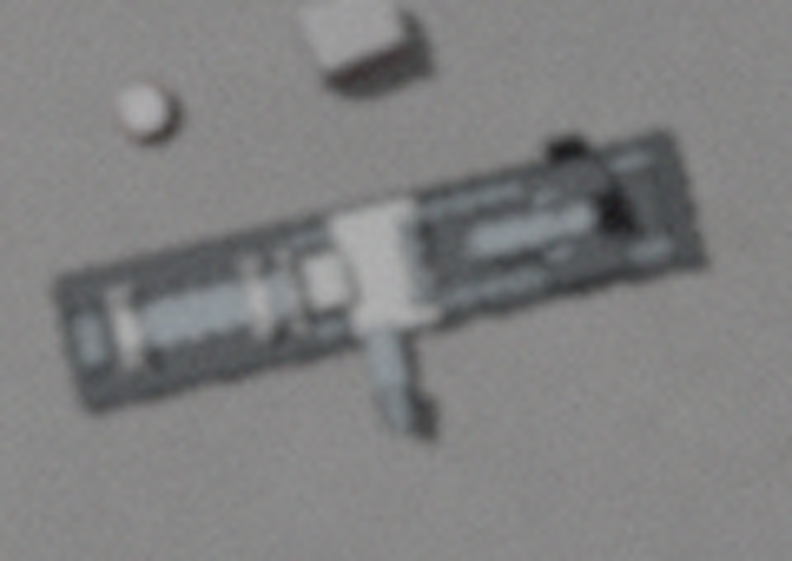

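View pics/b.png

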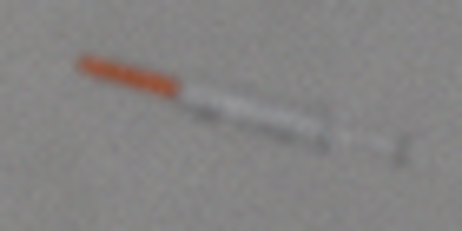

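Run:
```python
from h import *
c=r.capture("top")
f=lambda p,o,z:ray(c,o[0]+(p[0]+.5)/6.6-.5,o[1]+(p[1]+.5)/6.6-.5,z)
P=np.array([f(p,(225,190),.016)[:2] for p in [(57,275),(92,412),(672,130),(708,265)]])
D=np.array([[28,52],[-28,52],[28,-206],[-28,-206]])/1000
dm=D-D.mean(0);pm=P-P.mean(0)
U,S,V=np.linalg.svd(dm.T@pm);R=(U@V).T
t=P.mean(0)-R@D.mean(0);ang=np.degrees(np.arctan2(R[1,0],R[0,0]))
print("driver",t,ang,np.round((D@R.T+t-P)*1000,1).tolist())
for n,q in dict(handle=(-55,-72),slot=(0,-36)).items():print(n,R@np.array(q)/1000+t)
print("handle pix",(proj(c,[*(R@np.array([-.055,-.072])+t),.078])-[225,190])*6.6)
a=f((80,63),(360,230),.007);b=f((403,150),(360,230),.007)
print("syr",(a+b)/2,np.linalg.norm(a-b),np.degrees(np.arctan2(*(a-b)[1::-1])))
a=f((600,210),(225,190),.056);print("pad drv",R.T@(a[:2]-t))
for n,p,z in(("vial",(148,110),.032),("carton",(352,35),.086)):
    x=f(p,(225,190),z);print(n,x,R.T@(x[:2]-t))
```

```text
driver [0.52044821 0.0792701 ] 13.152590204340234 [[-0.8, 1.2], [-0.4, 2.6], [0.6, -2.5], [0.5, -1.3]]
handle [ 0.48327425 -0.00335614]
slot [0.52863983 0.04421447]
handle pix [398.73813571 405.8388077 ]
syr [ 0.49651817 -0.29788706  0.007     ] 0.13442027414690705 74.65077540016563
pad drv [ 0.00203083 -0.16510838]
vial [0.60173939 0.09730913 0.032     ] [ 0.08326341 -0.0009316 ]
carton [0.62609744 0.01498486 0.086     ] [ 0.08824999 -0.08663885]
```

carry_out(motion=[0,0,0.75,-1.2,1.4,0,8.0,0,0,0,-2.4,2.85,0,8.0,0,0,0,-2.4,2.85,0,8.0,0,0,0,-2.4,2.85,0,8.0,0,0,0,-2.4,2.85,0,8.0,0,0,0,-2.4,2.85,0,8.0,0,0,0,-2.4,2.85,0,8.0,0,0,0,-2.4,2.85,0,8.0,0,0,0,-2.4,2.85,0,8.0,0,0,0,-2.4,2.85,0,8.0,0,0,0,-2.4,2.85,0,7.0,0,0,0,-2.4,2.85,0,6.0,0,0,0,-2.4,2.85,0,5.0,0,0,0,-2.4,2.85,0,4.0,0,0,0,-2.4,2.85,0,4.0,0,0,0,-2.4,2.85,0,4.0,0,0,0,-2.4,2.85,0,4.0,0,0,0,-2.4,2.85,0,4.0,0,0,0,-2.4,2.85,0,4.0,0,0,0,-2.4,2.85,0,4.0])

```text
time_s: 1.92
tcp_pos: [0.4917, -0.0056, 0.2269]
eef_rot: [180.0, 0.0, -166.8]
contact_force: [1.4, -0.6, 0.5]
gripper_width: 0.04
```

Run:
```python
from h import *
s=r.get_state();print(s["tcp_pos"],s["eef_rot"],s["contact_force"],s["gripper_width"])
c=r.capture("wrist");crop(c,0,0,560,420,1.4,"w1.png");print(np.round(c["K"],1).tolist(),(-c["R"].T@c["t"]))
o=np.array([.5204,.0793]);a=np.radians(13.15);R=np.array([[np.cos(a),-np.sin(a)],[np.sin(a),np.cos(a)]])
for q in[(-55,-72,78),(28,52,16),(-28,52,16),(28,-206,16),(-28,-206,16)]:
    print(q,proj(c,[*(R@np.array(q[:2])/1000+o),q[2]/1000])*1.4)
```

```text
[ 0.49169843 -0.0056437   0.22689422] [ 1.79992893e+02  4.67648111e-02 -1.66812030e+02] [ 1.359307   -0.59191178  0.52632494] 0.04003371957823396
[[295.9, 0.0, 274.7], [0.0, 295.9, 206.4], [0.0, 0.0, 1.0]] [ 0.41351744 -0.02445485  0.3855203 ]
(-55, -72, 78) [390.75096487 260.42527623]
(28, 52, 16) [518.14392517 329.70565283]
(-28, 52, 16) [523.97170231 273.53943079]
(28, -206, 16) [250.28055783 329.57869436]
(-28, -206, 16) [244.48145783 273.39763932]
```

View pics/w1.png

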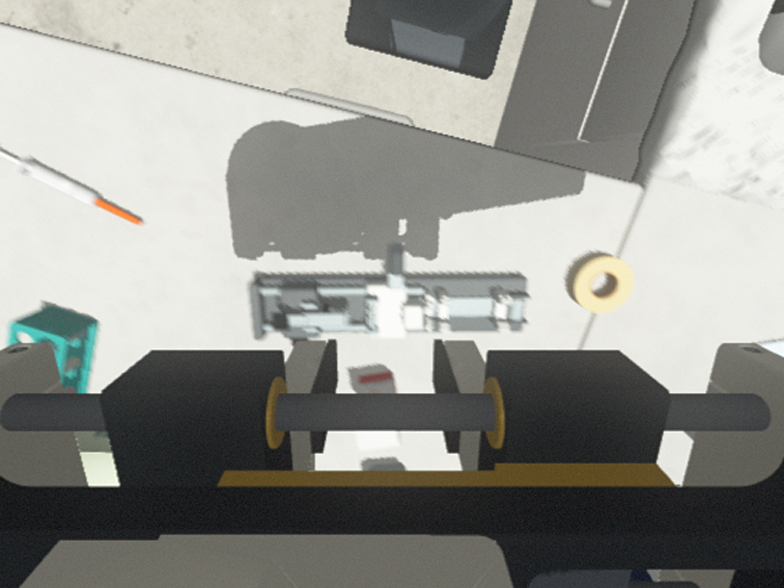

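carry_out(motion=[0,0,0,0.25,0.2,2,4.0,0,0,0,0.25,0.2,3,4.0,0,0,0,0.25,0.2,3,4.0,0,0,0,0,0,2,4.0,0,0,0,0,0,0.7,4.0,0,0,0,0,0,0,4.0])

```text
time_s: 2.47
tcp_pos: [0.4816, -0.0039, 0.1182]
eef_rot: [-180.0, -0.2, -166.8]
contact_force: [0.1, 0.3, 1.1]
gripper_width: 0.0398
```

Run:
```python
from h import *
s=r.get_state();print(s["tcp_pos"],s["eef_rot"],s["contact_force"],s["gripper_width"])
c=r.capture("wrist");crop(c,90,130,430,330,2.35,"w2.png");print((-c["R"].T@c["t"]))
o=np.array([.5204,.0793]);a=np.radians(13.15);R=np.array([[np.cos(a),-np.sin(a)],[np.sin(a),np.cos(a)]])
for q in[(-64,-67,78),(-64,-77,78),(28,52,16),(-28,52,16),(28,-206,16),(-28,-206,16)]:
    print(q,(proj(c,[*(R@np.array(q[:2])/1000+o),q[2]/1000])-[90,130])*2.35)
```

```text
[ 0.48159236 -0.00387718  0.11818685] [-179.9714439    -0.19183379 -166.8369031 ] [0.08710677 0.29212436 1.14381466] 0.03979069866763583
[ 0.40404028 -0.0223879   0.27715793]
(-64, -67, 78) [452.68554153 215.80268708]
(-64, -77, 78) [419.82446307 215.79336436]
(28, 52, 16) [725.29139665 368.50926624]
(-28, 52, 16) [742.25731864 247.16047959]
(28, -206, 16) [122.86258871 368.27809562]
(-28, -206, 16) [104.76425699 246.9665553 ]
```

View pics/w2.png

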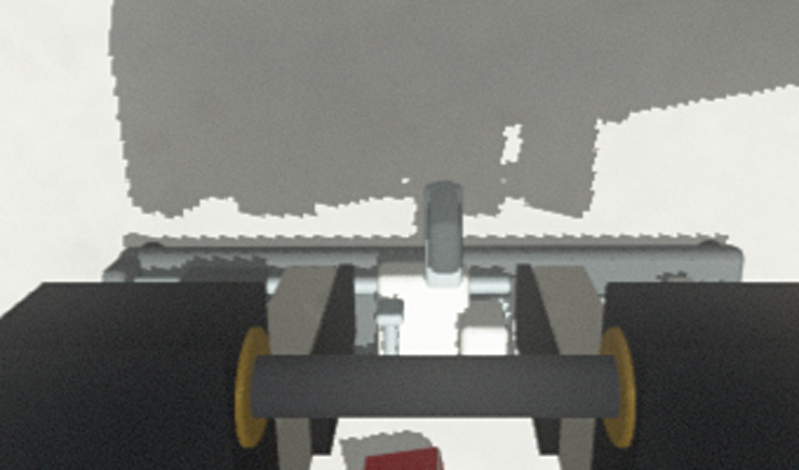

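carry_out(motion=[0,0,0,-0.15,0.22,1.5,4.0,0,0,0,0,0,2,4.0,0,0,0,0,0,2,4.0,0,0,0,0,0,1.5,4.0,0,0,0,0,0,0.5,3.0,0,0,0,0,0,0.2,2.0,0,0,0,0,0,0,1.6,0,0,0,0,0,0,1.6,0,0,0,0,0,0,1.6], grip_force=30)

```text
time_s: 3.27
tcp_pos: [0.4845, -0.0007, 0.0438]
eef_rot: [180.0, 0.1, -166.8]
contact_force: [-0.1, -0.2, 0.1]
gripper_width: 0.017
```

carry_out(motion=[0,0,0,0,-0.1,0,1.6,0,0,0,0,-0.1,0,1.6,0,0,0,0,-0.1,0,1.6,0,0,0,0,-0.15,0,1.6,0,0,0,0,-0.15,0,1.6,0,0,0,0,-0.15,0,1.6,0,0,0,0,-0.15,0,1.6,0,0,0,0,0,0,1.6,0,0,0,0,0,0,1.6])

```text
time_s: 4.02
tcp_pos: [0.4859, -0.0091, 0.043]
eef_rot: [180.0, 0.1, -166.8]
contact_force: [-3.3, 6.9, 4.2]
gripper_width: 0.0159
```

Run:
```python
from h import *
s=r.get_state();print(s["tcp_pos"],s["eef_rot"],s["contact_force"],s["gripper_width"])
```

```text
[ 0.48586224 -0.00911032  0.04301079] [ 1.79953789e+02  5.70633606e-02 -1.66835094e+02] [-3.26079874  6.9179747   4.17881705] 0.015938653505513194
```

carry_out(motion=[0,0,0,0,-0.15,0,1.6,0,0,0,0,-0.2,0,1.6,0,0,0,0,-0.2,0,1.6,0,0,0,0,-0.2,0,1.6,0,0,0,0,-0.2,0,1.6,0,0,0,0,-0.2,0,1.6,0,0,0,0,-0.2,0,1.6,0,0,0,0,-0.2,0,1.6,0,0,0,0,-0.2,0,1.6,0,0,0,0,-0.15,0,1.6,0,0,0,0,0,0,1.6])

```text
time_s: 4.93
tcp_pos: [0.4903, -0.0276, 0.043]
eef_rot: [179.9, 0.1, -166.8]
contact_force: [-3.1, 7.5, 4.8]
gripper_width: 0.0161
```

Run:
```python
from h import *
s=r.get_state();print(s["tcp_pos"],s["contact_force"],s["gripper_width"])
c=r.capture("top");crop(c,225,190,345,275,6.6,"t2.png")
```

```text
[ 0.49025802 -0.02757728  0.04302113] [-3.13921937  7.52092166  4.81610772] 0.016062446585140288
```

View pics/t2.png

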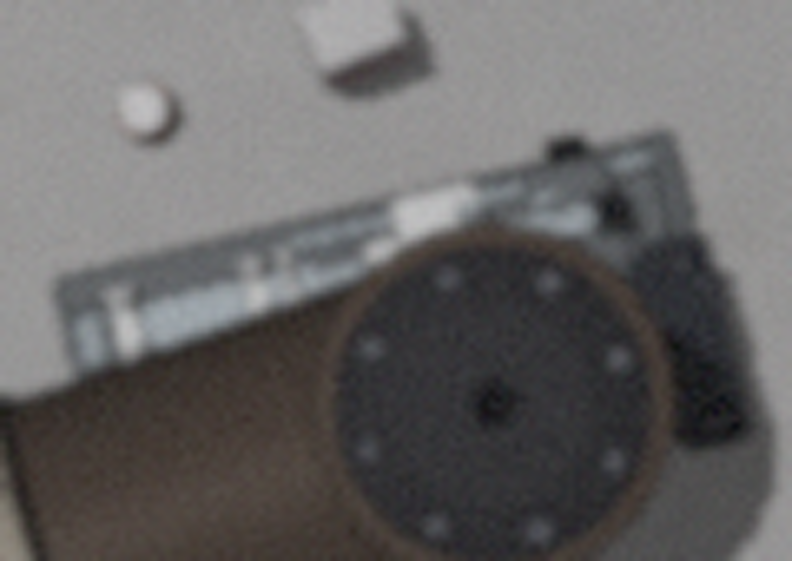

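carry_out(motion=[0,0,0,0,-0.1,0,1.6,0,0,0,0,-0.1,0,1.6,0,0,0,0,-0.1,0,1.6,0,0,0,0,-0.1,0,1.6,0,0,0,0,0,0,1.6])

```text
time_s: 5.4
tcp_pos: [0.4912, -0.0313, 0.043]
eef_rot: [179.9, 0.1, -166.8]
contact_force: [-3.3, 7.7, 4.8]
gripper_width: 0.0162
```

carry_out(motion=[0,0,0,0,-0.1,0,1.6,0,0,0,0,-0.1,0,1.6,0,0,0,0,-0.05,0,1.6,0,0,0,0,0,0,1.6])

```text
time_s: 5.73
tcp_pos: [0.4917, -0.0337, 0.043]
eef_rot: [179.9, 0.1, -166.8]
contact_force: [-3.0, 7.4, 4.6]
gripper_width: 0.0161
```

carry_out(motion=[0,0,0,0,-0.1,0,1.6,0,0,0,0,-0.1,0,1.6,0,0,0,0,-0.05,0,1.6,0,0,0,0,0,0,1.6])

```text
time_s: 6.07
tcp_pos: [0.4923, -0.0362, 0.043]
eef_rot: [179.9, 0.1, -166.8]
contact_force: [-2.9, 6.4, 4.6]
gripper_width: 0.0158
```

carry_out(motion=[0,0,0,0,-0.1,0,1.6,0,0,0,0,-0.1,0,1.6,0,0,0,0,-0.05,0,1.6,0,0,0,0,0,0,1.6])

```text
time_s: 6.4
tcp_pos: [0.4928, -0.0385, 0.043]
eef_rot: [179.9, 0.1, -166.8]
contact_force: [-4.0, 9.0, 5.5]
gripper_width: 0.016
```

carry_out(motion=[0,0,0,0,-0.1,0,1.6,0,0,0,0,-0.05,0,1.6,0,0,0,0,0,0,1.6])

```text
time_s: 6.65
tcp_pos: [0.4931, -0.0393, 0.043]
eef_rot: [179.9, 0.1, -166.8]
contact_force: [-5.1, 13.3, 7.5]
gripper_width: 0.016
```

carry_out(motion=[0,0,0,0,0.05,0,1.6,0,0,0,0,0.05,0,1.6,0,0,0,0,0.05,0,1.6,0,0,0,0,0.05,0,1.6,0,0,0,0,0.05,0,1.6,0,0,0,0,0.05,0,1.6,0,0,0,0,0,0,1.6])

```text
time_s: 7.23
tcp_pos: [0.4921, -0.0381, 0.0425]
eef_rot: [-180.0, -0.0, -166.8]
contact_force: [-0.8, 0.1, -0.1]
gripper_width: 0.0161
```

carry_out(motion=[0,0,0,0,0.1,0,1.6,0,0,0,0,0.1,0,1.6,0,0,0,0,0,0,1.8,0,0,0,0,0,0,2.4,0,0,0,0,0,0,3.0,0,0,0,0,0,0,3.0,0,0,0,0,0,-1,3.0,0,0,0,0,0,-2,3.0,0,0,0,0,0,-3,3.0,0,0,0,0,0,-4,3.0,0,0,0,0,0,-3,3.0,0,0,0,0,0,-1,3.0,0,0,0,0,0,0,3.0])

```text
time_s: 8.32
tcp_pos: [0.4936, -0.0357, 0.1859]
eef_rot: [-180.0, 0.4, -166.8]
contact_force: [0.3, 0.5, -0.1]
gripper_width: 0.0298
```

Run:
```python
from h import *
s=r.get_state();print(s["tcp_pos"],s["eef_rot"],s["contact_force"],s["gripper_width"])
```

```text
[ 0.49357389 -0.03568242  0.18587896] [-179.99939147    0.36054175 -166.81970533] [ 0.2608171   0.49677839 -0.05114877] 0.02977386622103465
```

carry_out(motion=[0,0,0,0.63,-2.84,0,4,0,0,0,0.63,-2.84,0,4,0,0,0,0.63,-2.84,0,4,0,0,0,0.63,-2.84,0,4,0,0,0,0.63,-2.84,0,4,0,0,0,0.63,-2.84,0,4,0,0,0,0.63,-2.84,0,4,0,0,0,0.63,-2.84,0,4,0,0,0,0.63,-2.84,0,4,0,0,-6.8,0,0,0,4,0,0,-6.8,0,0,0,4,0,0,-6.8,0,0,0,4,0,0,-6.8,0,0,0,4,0,0,-6.8,0,0,0,4,0,0,-6.8,0,0,0,4,0,0,-6.8,0,0,0,4,0,0,-6.8,0,0,0,4,0,0,-6.8,0,0,0,4,0,0,0,0,0,0,4])

```text
time_s: 9.9
tcp_pos: [0.4941, -0.2976, 0.181]
eef_rot: [179.9, 0.0, -105.3]
contact_force: [-0.9, -0.2, 0.3]
gripper_width: 0.0397
```

Run:
```python
from h import *
s=r.get_state();print(s["tcp_pos"],s["eef_rot"],s["contact_force"],s["gripper_width"],s["joints"])
c=r.capture("wrist");crop(c,0,0,560,420,1.42,"w3.png")
m=np.array([.4965,-.2979,.007]);a=np.radians(74.65)
for d in(-.068,-.036,.034,.068):print(d,proj(c,m+d*np.array([np.cos(a),np.sin(a),0]))*1.42)
t=r.capture("top");crop(t,225,190,345,275,6.6,"t3.png")
```

```text
[ 0.4941123  -0.29758655  0.18099522] [ 1.79876658e+02  1.33280216e-02 -1.05336859e+02] [-0.89989806 -0.22445646  0.30591334] 0.0397482416631596 [-1.16519746e+01  1.34062736e+01 -1.56138854e+01 -2.42466697e-02
 -6.11020740e+01 -3.67312990e+00]
-0.068 [386.86337773 180.79015314]
-0.036 [386.95132326 222.7991042 ]
0.034 [387.12720785 306.81391125]
0.068 [387.20537601 344.15250092]
```

View pics/w3.png

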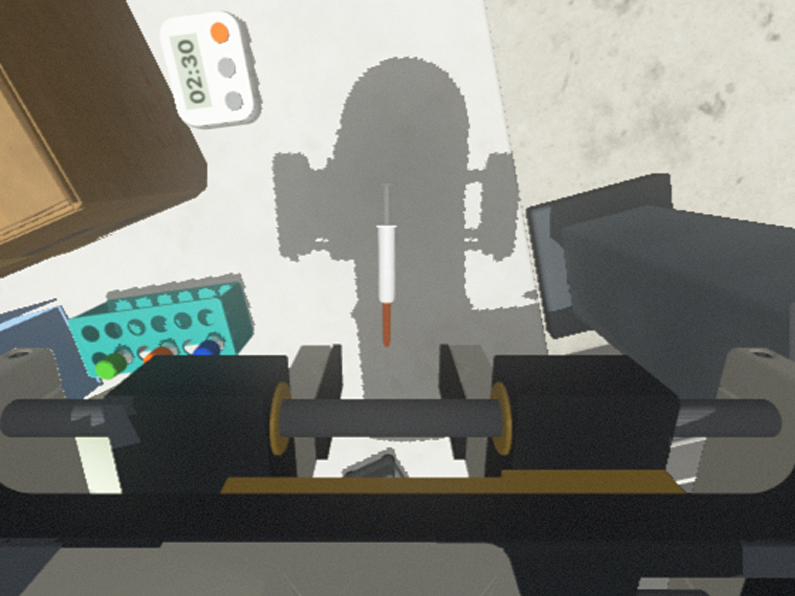

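View pics/t3.png

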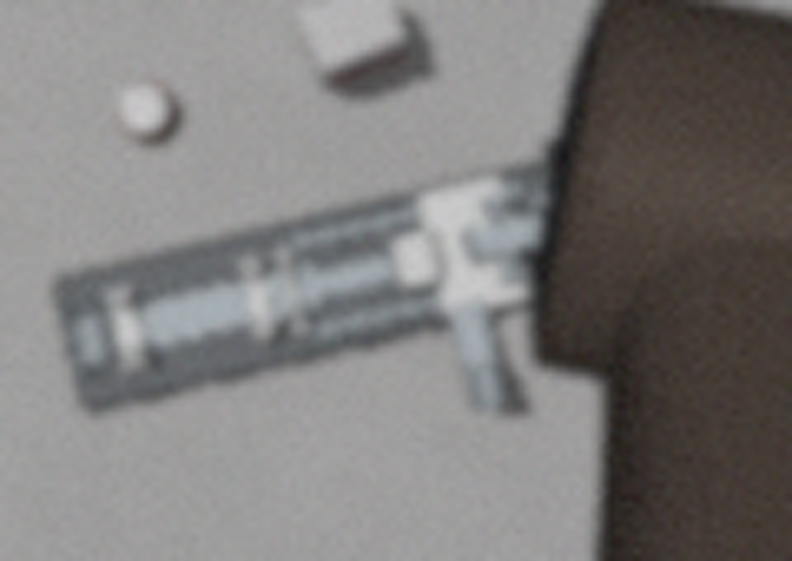

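carry_out(motion=[0,0,0,-0.03,-0.24,1.5,4,0,0,0,0,0,3,4,0,0,0,0,0,3.5,4,0,0,0,0,0,3.5,4,0,0,0,0,0,2.5,3.5,0,0,0,0,0,1.5,3,0,0,0,0,0,0.7,3,0,0,0,0,0,0,3,0,0,0,0,0,0,3], grip_force=10)

```text
time_s: 10.75
tcp_pos: [0.4974, -0.2983, 0.0208]
eef_rot: [180.0, -0.0, -105.7]
contact_force: [0.3, 0.5, 0.9]
gripper_width: 0.0299
```

carry_out(motion=[0,0,0,0,0.08,0.9,3,0,0,0,0,0,0.6,3,0,0,0,0,0,0.3,3,0,0,0,0,0,0,2.4,0,0,0,0,0,0,1.8,0,0,0,0,0,0,1.0,0,0,0,0,0,0,1.0,0,0,0,0,0,0,1.0,0,0,0,0,0,0,1.0], grip_force=12)

```text
time_s: 11.5
tcp_pos: [0.4966, -0.2981, 0.0028]
eef_rot: [-180.0, -0.0, -105.6]
contact_force: [-0.3, -0.5, 0.9]
gripper_width: 0.0132
```

Run:
```python
from h import *
s=r.get_state();print(s["tcp_pos"],s["eef_rot"],s["contact_force"],s["gripper_width"])
```

```text
[ 0.49660165 -0.29806644  0.00283352] [-1.79967290e+02 -6.90563028e-04 -1.05638800e+02] [-0.32204232 -0.53121456  0.85288975] 0.013222657240415488
```

carry_out(motion=[0,0,0,0,0,-0.7,1,0,0,0,0,0,-2,1,0,0,-3.4,0,0,-3,1,0,0,-7,0,0,-3.5,1,0,0,-7,0,0,-3,1,0,0,-7,0,0,-2,1,0,0,-4.4,0,0,-0.5,1,0,0,0,-1.5,-0.45,0,1,0,0,0,-3.3,-0.99,0,1,0,0,0,-3.7,-1.11,0,1,0,0,0,-3.7,-1.11,0,1,0,0,0,-3.7,-1.11,0,1,0,0,0,-3.7,-1.11,0,1,0,0,0,-3.7,-1.11,0,1,0,0,0,-3.7,-1.11,0,1,0,0,0,-3.7,-1.11,0,1,0,0,0,-3.3,-1.11,0,1,0,0,0,-2.2,-0.71,0,1,0,0,0,0,0,0,1,0,0,0,0,0,0,1])

```text
time_s: 13.17
tcp_pos: [0.5212, 0.0809, 0.1499]
eef_rot: [-180.0, 0.0, -76.7]
contact_force: [0.1, 0.4, -0.6]
gripper_width: 0.013
```

Run:
```python
from h import *
s=r.get_state();print(s["tcp_pos"],s["eef_rot"],s["contact_force"],s["gripper_width"],s["joints"])
```

```text
[0.52120818 0.08087862 0.14994793] [-1.79991353e+02  5.76212885e-03 -7.66954343e+01] [ 0.0851395   0.39309829 -0.60365059] 0.013024366432505643 [ 3.01420773e+01  1.04493415e+01 -2.40263562e+01 -3.65242019e-03
 -5.55143575e+01 -1.68354443e+01]
```

carry_out(motion=[0,0,0.15,0.14,0.12,-0.0,1,0,0,0,0,0,1.5,1,0,0,0,0,0,3,1,0,0,0,0,0,2,1,0,0,0,0,0,1,1,0,0,0,0,0,0,1,0,0,0,0,0,0,1])

```text
time_s: 13.75
tcp_pos: [0.5207, 0.0772, 0.0749]
eef_rot: [180.0, -0.0, -77.0]
contact_force: [1.2, 0.4, 0.8]
gripper_width: 0.0134
```

Run:
```python
from h import *
s=r.get_state();p=np.array(s["tcp_pos"]);print(p,s["eef_rot"],s["contact_force"],s["gripper_width"])
c=r.capture("wrist");crop(c,180,90,370,240,4.2,"w4.png")
f=lambda X:np.round((proj(c,X)-[180,90])*4.2,1)
o=np.array([.5204,.0793]);a=np.radians(13.15);R=np.array([[np.cos(a),-np.sin(a)],[np.sin(a),np.cos(a)]])
D=lambda x,y,z:f([*(R@np.array([x,y])/1000+o),z/1000])
for q in[(-28,-206,16),(28,-206,16),(-8.2,-32.5,43),(8.2,-32.5,43),(0,-44.5,43),(-64,-107,78),(-46,-107,78)]:print(q,D(*q))
ax=R@np.array([0,1]);m=p+[0,0,.0042]
for d in(-.068,-.036,.034):
    print("syr",d,f(m+d*np.array([*ax,0])))
```

```text
[0.52065223 0.07719499 0.07489364] [ 1.79969520e+02 -2.90473409e-02 -7.70344293e+01] [1.20122321 0.42635516 0.81304757] 0.013360793361346119
(-28, -206, 16) [ 593.8 -830.1]
(28, -206, 16) [ 188.2 -828.5]
(-8.2, -32.5, 43) [447.3 436.7]
(8.2, -32.5, 43) [343.8 437.1]
(0, -44.5, 43) [395.3 362.3]
(-64, -107, 78) [ 954.7 -120. ]
(-46, -107, 78) [ 796.6 -119.4]
syr -0.068 [395.8 213.6]
syr -0.036 [396.8 466. ]
syr 0.034 [398.5 926.8]
```

View pics/w4.png

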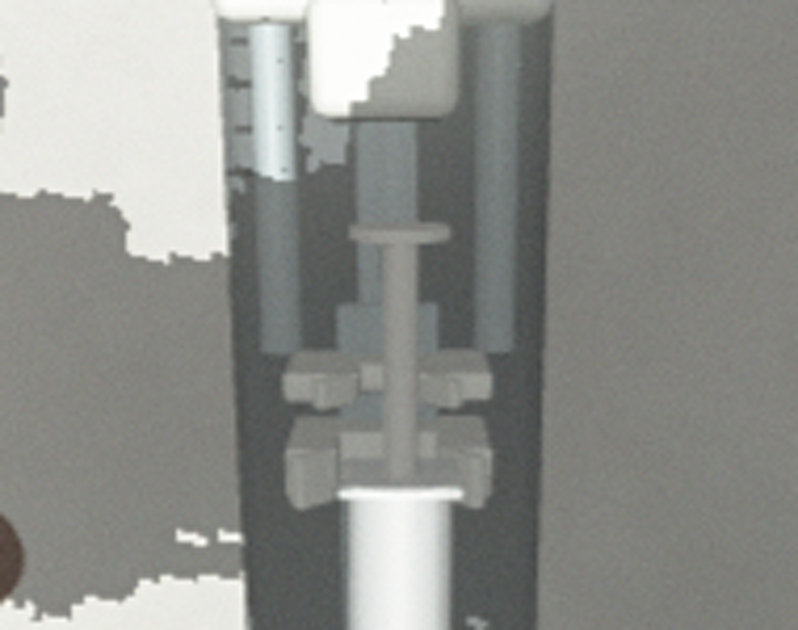

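Run:
```python
from h import *
s=r.get_state();p=np.array(s["tcp_pos"]);print(p,s["eef_rot"])
c=r.capture("wrist")
f=lambda X:np.round((proj(c,X)-[180,90])*4.2,1)
a=np.radians(13.0);ax=np.array([-np.sin(a),np.cos(a),0]);m=p+[0,0,.0042]
for d,h in((-.037,.008),(-.035,.008),(-.037,.007),(-.068,.006),(-.063,.006),(-.0,.007),(-.035,.007)):print(d,h,f(m+d*ax+[0,0,h]))
```

```text
[0.52119078 0.07763055 0.07556944] [-1.79941798e+02 -5.80043170e-03 -7.70164758e+01]
-0.037 0.008 [397.7 476.1]
-0.035 0.008 [397.7 491.7]
-0.037 0.007 [397.7 473.8]
-0.068 0.006 [397.6 217.6]
-0.063 0.006 [397.6 260.7]
-0.0 0.007 [397.8 741.5]
-0.035 0.007 [397.7 489.3]
```

carry_out(motion=[0,0,-0.4,-0.15,-0.08,0,1,0,0,0,-0.15,-0.08,0,1,0,0,0,0,0,0.5,1,0,0,0,0,0,0.8,1,0,0,0,0,0,0.8,1,0,0,0,0,0,0.4,1,0,0,0,0,0,0,1,0,0,0,0,0,0,1])

```text
time_s: 14.52
tcp_pos: [0.5211, 0.0811, 0.0489]
eef_rot: [179.9, -0.0, -76.6]
contact_force: [-0.4, 0.5, -0.4]
gripper_width: 0.0128
```

Run:
```python
from h import *
s=r.get_state();p=np.array(s["tcp_pos"]);print(p,s["eef_rot"],s["contact_force"])
c=r.capture("wrist");crop(c,180,90,370,240,4.2,"w5.png")
```

```text
[0.52105827 0.08107841 0.04893949] [ 1.79924206e+02 -2.70285932e-02 -7.65816470e+01] [-0.4064023   0.49363776 -0.42459429]
```

View pics/w5.png

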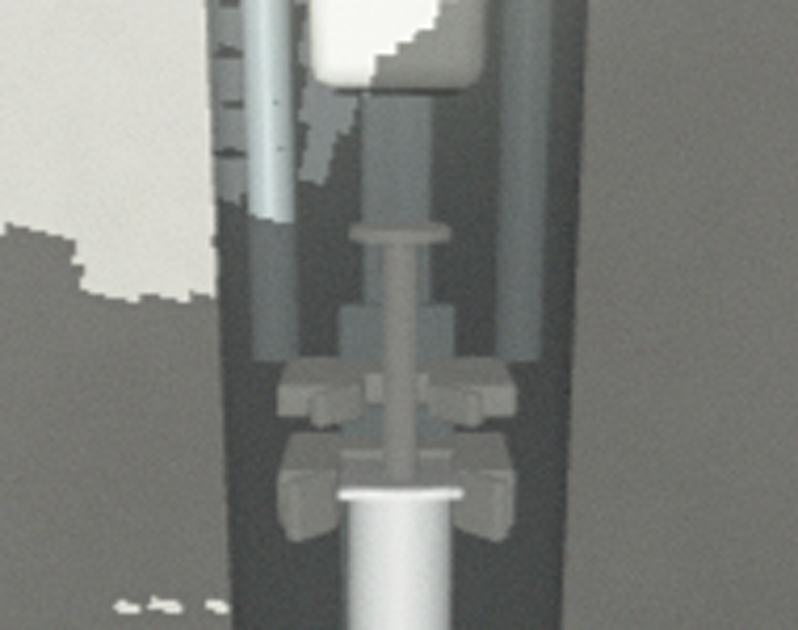

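Run:
```python
from h import *
from scipy.optimize import brentq
s=r.get_state();p=np.array(s["tcp_pos"]);print(p,s["eef_rot"])
c=r.capture("wrist")
a=np.radians(13.4);ax=np.array([-np.sin(a),np.cos(a),0])
g=lambda d,z:(proj(c,np.array([p[0],p[1],z])+d*ax)[1]-90)*4.2
for n,v,z in(("saddle rear top",472,.043),("saddle front top",537,.043),("keeper front",416,.043),("keeper rear",387,.043),("flange rear",487,p[2]+.0042+.008),("flange front",500,p[2]+.0042+.008)):
    print(n,brentq(lambda d:g(d,z)-v,-.1,.05)*1000)
```

```text
[0.52132367 0.08118745 0.04930865] [ 1.79965182e+02 -1.55675077e-02 -7.65861808e+01]
saddle rear top -32.06622332115117
saddle front top -22.538293948830372
keeper front -40.0324801704436
keeper rear -44.072880320783646
flange rear -35.57875460368757
flange front -33.896226496891444
```

carry_out(motion=[0,0,0,0.1,-0.05,0,1,0,0,0,0,0,0.3,1,0,0,0,0,0,0.4,1,0,0,0,0,0,0.4,1,0,0,0,0,0,0.2,1,0,0,0,0,0,0,1,0,0,0,0,0,0,1])

```text
time_s: 15.2
tcp_pos: [0.5219, 0.0803, 0.0363]
eef_rot: [180.0, -0.0, -76.6]
contact_force: [-0.9, 0.6, -0.6]
gripper_width: 0.0129
```

carry_out(motion=[0,0,0,0,0,0.2,1,0,0,0,0,0,0.15,1,0,0,0,0,0,0.1,1,0,0,0,0,0,0,1,0,0,0,0,0,0,1])

```text
time_s: 15.62
tcp_pos: [0.5221, 0.0804, 0.032]
eef_rot: [180.0, -0.0, -76.6]
contact_force: [-0.1, -0.2, 0.1]
gripper_width: 0.0133
```

Free so far (about 2 mm above seat); continue gently.

carry_out(motion=[0,0,0,0,0,0.1,1,0,0,0,0,0,0.1,1,0,0,0,0,0,0,1,0,0,0,0,0,0,1])

```text
time_s: 15.95
tcp_pos: [0.522, 0.0804, 0.03]
eef_rot: [180.0, -0.0, -76.6]
contact_force: [-0.2, -0.2, -0.0]
gripper_width: 0.013
```

carry_out(motion=[0,0,0,0,0,0.1,1,0,0,0,0,0,0.05,1,0,0,0,0,0,0,1,0,0,0,0,0,0,1])

```text
time_s: 16.28
tcp_pos: [0.5223, 0.0804, 0.0294]
eef_rot: [-180.0, -0.0, -76.6]
contact_force: [-2.0, -0.6, 9.9]
gripper_width: 0.0132
```

carry_out(motion=[0,0,0,0,0,-0.05,1.2,0,0,0,0,0,-0.03,1.6,0,0,0,0,0,0,2.2,0,0,0,0,0,0,2.6,0,0,0,0,0,0,2.6,0,0,0,0,0,0,2.6,0,0,0,0,0,-0.5,2.6,0,0,0,0,0,-1,2.6,0,0,0,0,0,-2,2.6,0,0,0,0,0,-3,2.6,0,0,0,0,0,-3,2.6,0,0,0,0,0,-2,2.6,0,0,0,0,0,-0.5,2.6,0,0,0,0,0,0,2.6,0,0,0,0,0,0,2.6])

```text
time_s: 17.53
tcp_pos: [0.5218, 0.0804, 0.1496]
eef_rot: [-180.0, 0.0, -76.6]
contact_force: [-0.2, 0.5, 0.0]
gripper_width: 0.0259
```

Run:
```python
from h import *
s=r.get_state();print(s["tcp_pos"],s["contact_force"],s["gripper_width"])
w=r.capture("wrist");sc=r.capture("scene");t=r.capture("top")
o=np.array([.5204,.0793]);a=np.radians(13.4);R=np.array([[np.cos(a),-np.sin(a)],[np.sin(a),np.cos(a)]])
u=[proj(w,[*(R@np.array(q)/1000+o),.034]) for q in((0,-110),(0,40))];print(np.round(u))
k=lambda im,u0,v0,u1,v1,W,H:cv2.resize(im["pixels"][v0:v1,u0:u1,::-1],(W,H),interpolation=cv2.INTER_CUBIC)
A=k(w,200,120,350,270,600,600)
B=k(sc,200,170,320,270,200,167);B=cv2.resize(B,(200,300));C=k(t,225,190,345,275,200,300)
cv2.imwrite("pics/f1.png",np.hstack([A,np.vstack([B,C])]))
```

```text
[0.52181181 0.08041616 0.14957533] [-0.19094773  0.54354378  0.01969718] 0.025887301353192498
[[277.  78.]
 [276. 240.]]
```

View pics/f1.png

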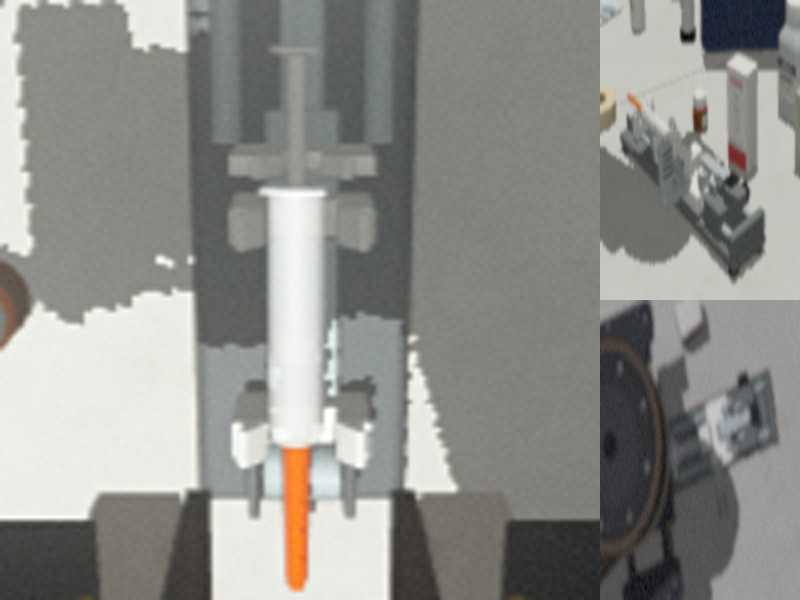

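carry_out(motion=[0,0,0,0,0,0,1.5,0,0,0,0,0,1,0.5,0,0,0,0,0,2.5,0,0,0,0,0,0,3,0,0,0,0,0,0,2.2,0,0,0,0,0,0,1,0,0,0,0,0,0,0.5,0,0,0,0,0,0,0,0,0,0,0,0,0,0.1,0,0,0,0,0,0,0.1,0,0,0,0,0,0,0,0,0,0,0,0,0,0,0])

```text
time_s: 18.68
tcp_pos: [0.5226, 0.0807, 0.0462]
eef_rot: [-179.9, 0.0, -76.6]
contact_force: [-0.7, -0.1, 0.3]
gripper_width: 0.0004
```

carry_out(motion=[0,0,0,0,0,0.1,0,0,0,0,0,0,0.1,0,0,0,0,0,0,0,0,0,0,0,0,0,0,0])

```text
time_s: 19.02
tcp_pos: [0.5221, 0.0804, 0.0434]
eef_rot: [-180.0, 0.0, -76.6]
contact_force: [0.5, 0.8, -0.0]
gripper_width: 0.0005
```

carry_out(motion=[0,0,0,0,0,0.1,0,0,0,0,0,0,0.05,0,0,0,0,0,0,0,0,0,0,0,0,0,0,0])

```text
time_s: 19.35
tcp_pos: [0.522, 0.0804, 0.0418]
eef_rot: [180.0, -0.0, -76.6]
contact_force: [-0.9, -0.2, 0.5]
gripper_width: 0.0003
```

carry_out(motion=[0,0,0,0,0,0.07,0,0,0,0,0,0,0,0,0,0,0,0,0,0,0])

```text
time_s: 19.6
tcp_pos: [0.5221, 0.0804, 0.0411]
eef_rot: [180.0, -0.0, -76.6]
contact_force: [-0.5, -0.5, -0.9]
gripper_width: 0.0003
```

carry_out(motion=[0,0,0,0,0,-0.5,0,0,0,0,0,0,-2,0,0,0,0,0,0,-3,0,0,0,0,0,0,-3,0,0,0,0,0,0,-3,0,0,0,0,0,0,-1,0,0,0,0,0,0,0,0,0,0,0,0,0,0,0])

```text
time_s: 20.27
tcp_pos: [0.5221, 0.0806, 0.1668]
eef_rot: [-179.9, 0.0, -76.6]
contact_force: [-0.9, -1.0, -1.1]
gripper_width: 0.0005
```

Run:
```python
from h import *
s=r.get_state();print(s["time_s"],s["tcp_pos"],s["contact_force"])
w=r.capture("wrist")["pixels"].astype(float);p=cv2.imread("pics/f1.png")
n=cv2.resize(w[120:270,200:350,::-1].clip(0,255).astype(np.uint8),(600,600),interpolation=cv2.INTER_CUBIC)
print("mean diff to f1",np.abs(n[:480].astype(float)-p[:480,:600]).mean())
print(r.close_job())
```

```text
20.2667 [0.52211925 0.08058921 0.16676164] [-0.87973214 -0.9649645  -1.0900393 ]
mean diff to f1 13.740013888888889
the job is handed in; nothing more can be done
None
```

The arm is cocked and held by the catch, the syringe is in the cradle, and I handed the job in at about 20 s; no verdict came back.

**Cocking:** I drew the arm back by the handle in small steps. The highest pull I read was about 14 N along the driver, or 16 N in total, at the buffer. Readings came only at the end of each move, so a brief higher peak would not have shown. When I eased forward the force fell to zero, which means the catch was holding. I then opened the fingers and lifted clear, and later pictures showed the arm still drawn.

**Syringe:** I gripped it on the barrel, corrected its position from two close wrist pictures and lowered it, needle away from the arm. It met the saddles with the barrel axis at about 33.6 mm, against a nominal 34 mm. After letting go I lowered the closed fingers over the barrel. They met nothing down to 41 mm, so the barrel top is no higher than it should be when seated. The last picture shows the flange in its slot between the saddle and the keeper, and the vial, carton and tape apparently undisturbed.

**Checks that were weaker or disagreed:**
- The barrel lies about 0.8 mm to one side, towards the driver's +x. That is within the 1.2 mm of play on each side.
- My final picture comparison told me nothing. It was taken 17 mm higher than the reference, so the difference it showed is not evidence either way. My last actual look at the arm and syringe was before the height test with the fingers.

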